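# Close the specimen jars with the lids from behind the reagent bottles

## Robot

A 6-joint arm with a two-finger parallel gripper is mounted at the origin on the work surface. World frame = base frame: x ahead of the robot, y to its left, z up, the work surface at z = 0. Lengths are in m, angles in rad, forces in N, time in s.
With the tool pointing down it reaches from about 0.25 to 0.775 m from the base axis. Payload 8.9 kg.
Tool frame: the origin (TCP) lies at the very end of the fingers, on their centre line; the grasp point (between the pads) lies 19 mm behind it (arm.tcp_to_grasp is the distance from the TCP to the grasp point, in m); x points along the fingers, y is the direction in which the jaws open and shut, and the axes are right-handed (so a half turn about x gives the same grasp; the last joint's range is limited). The gripper opens to 85 mm and grips with 20 to 120 N. Pads are 22 mm wide; open, the fingers measure 114 mm over their backs; the gripper's body (76 mm by 85 mm) begins 54 mm behind the grasp point. The pads swing forward as they close: fully open they stand 13 mm farther back than shut.
Start: joints at [1.096, 0.291, -0.153, 1.127, 0, 1.431], TCP at [0.173, 0.496, 0.231] pointing down, gripper open.
Joint ranges: [-2.52, 2.52], [-0.91, 1.74], [-1.3, 1.37], [-1.96, 2.02], [-1.52, 1.47], [-3.14, 3.14]. Speed limits (rad/s): [2.22, 2.22, 2.79, 3.14, 3.14, 3.14].

## Interface

Orientations are given as a rotation vector (axis times angle).
In Python, from station import arm gives the robot as it stands. Calls block until the motion is done:
- arm.goto(position, orientation): joint-space move of the TCP to a pose.
- arm.movel(position, rate=0.15, rot=None, max_force=None): straight line of the TCP; rot=None keeps the orientation; rate is the mean speed in m/s. With max_force (N) it stops when the force on the tool has changed by that much, and returns True; else False.
- arm.move_j(angles): joint-space move.
- arm.open_gripper() and arm.grab(force=None): open the fingers fully, or close them until they stop; force is the grip in N (None keeps the last).
- arm.pause(seconds).
- arm.solve_ik(position, orientation): joint angles nearest the present ones, or None.
- arm.get_image(name): name is "side" or "top"; returns the picture (420x560x3 uint8, red, green, blue); there is no depth.
- arm.get_calibration(name): a dict with "camera_matrix" (3x3 intrinsics, pixels), "k1" (the pictures are not rectified: a ray, as slopes to the right and down, at radius r is drawn at 1 + k1 r^2 times it, then the intrinsics apply), "world_to_cam" (4x4, takes a point from world to camera coordinates). Camera axes: x right, y down, z forward; pixel columns grow to the right and rows downward; lengths in m; the calibration is good to about 2 mm. A picture is of the moment at which its call begins. get_calibration takes no time and is no camera call.
A pose or a line that the arm cannot do raises arm.Unreachable and nothing moves.
- arm.sign_off(): hands the job in, once; it reports no verdict.
Readings, each from a call of its own:
- arm.current_time_s(): time.
- arm.current_joints(): joint angles.
- arm.current_qvel(): joint speeds.
- arm.current_tau(): joint torques, N m.
- arm.current_eef_pos(): TCP position.
- arm.current_eef_rot(): TCP orientation.
- arm.current_force(): force on the tool from outside, world axes, zero at the start.
- arm.current_torque(): the same for the moment, N m.
- arm.current_grip_width(): finger opening in m.
Only numpy, scipy, OpenCV 4.12 (cv2) and the standard library are available. Lean on these libraries where they do the work, as an engineer would, in place of code of your own. Each camera call takes 0.05 s, during which the arm holds its last target. There are 200 camera calls.

## Task

The two open specimen jars need their lids, which lie behind the two reagent bottles on the wooden board. First stand both bottles in the aluminium side tray, then fetch the lids and seat each fully home on its own jar (large on large, small on small) while the bottles wait in the tray, and finally put each bottle back upright on the very place on the board where it stood at the start. Never drop or tip a bottle, and do not push about the jars, the closed vial or the petri dish.

Things in the scene. Friction and masses are not known exactly. Their poses are not given: they have to be found in the camera images.
- round_bottle_center (a point): Centre of the round reagent bottle, half-way up: amber glass, 96 mm high, its round body 44 mm across from the foot up to 62 mm, then a shoulder and a black cap 28 mm across from 76 to 96 mm. Point is 48 mm above the bottle's underside; z up when it stands. About 0.18 kg. May be gripped anywhere on the body.
- square_bottle_center (a point): Centre of the square reagent bottle, half-way up: amber glass, 96 mm high, its square body 42 x 42 mm (sides along its x and y) from the foot up to 64 mm, then a shoulder and a black cap 28 mm across from 76 to 96 mm. Point is 48 mm above the bottle's underside; z up. About 0.18 kg.
- large_lid_center (a point): The large white plastic lid: a round disc (flange) 60 mm across and 14 mm thick with a plug below it, 34 mm across and 16 mm long with a tapered end. It lies plug down. The point is the centre of the disc, half-way up the disc's thickness: 7 mm below its top, 23 mm above the plug's end; z up. Grip it across the disc.
- small_lid_center (a point): The small white plastic lid: a round disc (flange) 42 mm across and 14 mm thick with a plug below it, 17 mm across and 16 mm long with a tapered end. It stands plug down. The point is the centre of the disc, half-way up the disc's thickness: 7 mm below its top, 23 mm above the plug's end; z up. Grip it across the disc.
- large_jar_mouth (a point): Centre of the mouth, in the plane of the rim, of the large open glass jar: straight, 50 mm across outside, mouth 44 mm, 75 mm high, with a pale rim and a brown shell inside; loose, about 0.3 kg, standing on the grey board. The large lid is home when its disc lies on the rim, its point then 7 mm above this one. z up.
- small_jar_mouth (a point): Centre of the mouth, in the plane of the rim, of the small open glass jar: straight, 32 mm across outside, mouth 27 mm, 60 mm high, with a pale rim and a small dark cone inside; loose, about 0.18 kg, standing on the grey board. The small lid is home when its disc lies on the rim, its point then 7 mm above this one. z up.
- reagent_board: The wooden board (fixed), 160 mm along its x by 200 mm along its y, flat top 8 mm above its origin, which is the centre of its underside on the bench. The bottles stand on the two dark circles at x = -35 mm, y = -55 and +55 mm (towards the robot); the lids on those at x = +25 mm, y = -55 and +55 mm, all within a few mm; which bottle and which lid is on which side varies.
- side_tray: The aluminium side tray (fixed), 160 mm along its x by 200 mm along its y outside, floor 4 mm above its origin (centre of its underside), rim 4 mm thick and 12 mm high. The petri dish lies in its half at +x; its half at -x is empty and has room for both bottles side by side along y.
- closed_vial: A small amber vial with a steel cap, already closed, 32 mm across and 52 mm high, standing on the grey board with the jars; loose. Origin at the centre of its underside. Leave alone.
- petri_dish: A shut petri dish of clear plastic with a paper disc on top, 58 mm across and 16 mm high, lying in the side tray's +x half; loose. Origin at the centre of its underside. Leave alone.
Not all that is in view belongs to the job. Leave any pink or purple look-alike of the part that bears large_lid_center alone.

How it is judged:
By the outcome, as a careful person would: the job done as asked, in the order asked, and still so for the second after the job is handed in, with the robot touching nothing.
It also fails if it takes over 144 s, if anything falls off the work surface, if the arm or the gripper's body presses on something with over 40 N, if the wrist force passes 120 N, or if a joint passes its speed limit or range.

## Working session

There is one attempt and no reset: what is moved stays moved. The work goes in short steps, each a Python script; the robot and the scene stay as the last script left them, time stands still between calls to the robot, and variables do not carry over. Pictures are saved under pics/ and viewed, about 12 in all and at most 16, crops included, and the job is handed in when it is done.

```bash
ls; mkdir -p pics; python3 - <<'E'
from station import arm
import cv2
for n in("side","top"):
    im=arm.get_image(n); cv2.imwrite(f"pics/{n}0.png",im[:,:,::-1]); print(n,arm.get_calibration(n))
print(arm.current_eef_rot(),arm.tcp_to_grasp,arm.current_grip_width())
E
```

```text
pics
side {'camera_matrix': array([[517.58966627,   0.        , 283.49047829],
       [  0.        , 517.58966627, 210.31067291],
       [  0.        ,   0.        ,   1.        ]]), 'k1': -0.14237471084596123, 'world_to_cam': array([[ 0.70350716, -0.71068526,  0.002034  , -0.42090444],
       [-0.39660729, -0.39497314, -0.82867296,  0.29865828],
       [ 0.58972904,  0.58217066, -0.55972939,  1.01064693],
       [ 0.        ,  0.        ,  0.        ,  1.        ]])}
top {'camera_matrix': array([[389.42473954,   0.        , 282.37857957],
       [  0.        , 389.42473954, 202.85611755],
       [  0.        ,   0.        ,   1.        ]]), 'k1': -0.010519382575918433, 'world_to_cam': array([[-0.02590649, -0.99892063, -0.0385543 ,  0.01874235],
       [-0.98325981,  0.03242065, -0.17930154,  0.63921187],
       [ 0.18035796,  0.03326382, -0.98303841,  0.72749668],
       [ 0.        ,  0.        ,  0.        ,  1.        ]])}
[ 0.26266951  1.55502246 -0.2643527 ] 0.0187 0.08538873855528235
```

View pics/top0.png

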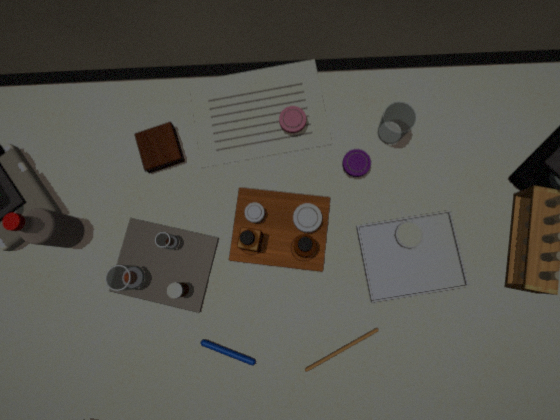

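View pics/side0.png

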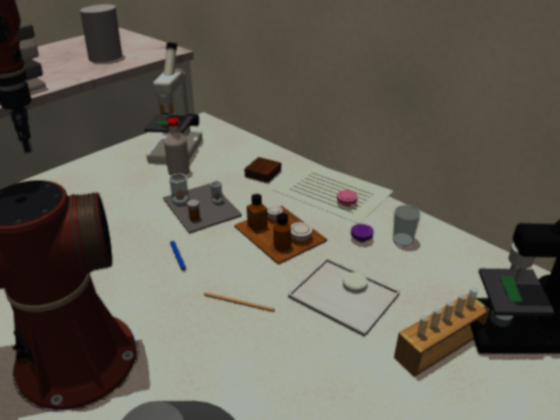

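```bash
cat > h.py <<'E'
import cv2,numpy as np
from station import arm
def project(n,P):
    c=arm.get_calibration(n); p=np.c_[np.reshape(P,(-1,3)),np.ones(np.size(P)//3)]@c["world_to_cam"].T
    s=p[:,:2]/p[:,2:3]; s=s*(1+c["k1"]*(s**2).sum(1,keepdims=True))
    K=c["camera_matrix"]; return s*[K[0,0],K[1,1]]+K[:2,2]
def at_z(n,uv,z):
    c=arm.get_calibration(n);K=c["camera_matrix"];T=c["world_to_cam"]
    s=cv2.undistortPoints(np.array([[uv]],float),K,np.array([c["k1"],0,0,0,0.]))[0,0]
    d=T[:3,:3].T@np.r_[s,1]; C=-T[:3,:3].T@T[:3,3]
    return C+d*(z-C[2])/d[2]
def crop(im,x0,y0,x1,y1,k,f,g=0.6):
    c=im[y0:y1,x0:x1,::-1]; c=(255*(c/255.)**g).astype(np.uint8)
    c=cv2.resize(c,None,fx=k,fy=k,interpolation=cv2.INTER_CUBIC)
    for x in range(-(-x0//10)*10,x1,10):
        cv2.line(c,(int((x-x0+.5)*k),0),(int((x-x0+.5)*k),6 if x%50 else 14),(0,255,255),1); cv2.putText(c,str(x),(int((x-x0+.5)*k)-10,24),0,.35,(0,255,255),1)
    for y in range(-(-y0//10)*10,y1,10):
        cv2.line(c,(0,int((y-y0+.5)*k)),(6,int((y-y0+.5)*k)),(0,255,255),1); cv2.putText(c,str(y),(8,int((y-y0+.5)*k)+4),0,.35,(0,255,255),1)
    cv2.imwrite(f,c)
E
python3 - <<'E'
from h import *
im=cv2.imread("pics/top0.png")[:,:,::-1]
crop(im,225,180,337,276,6,"pics/t_board.png",.5)
crop(im,102,212,222,316,5.7,"pics/t_jars.png",.5)
E
```

```text
(no output)
```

View pics/t_board.png

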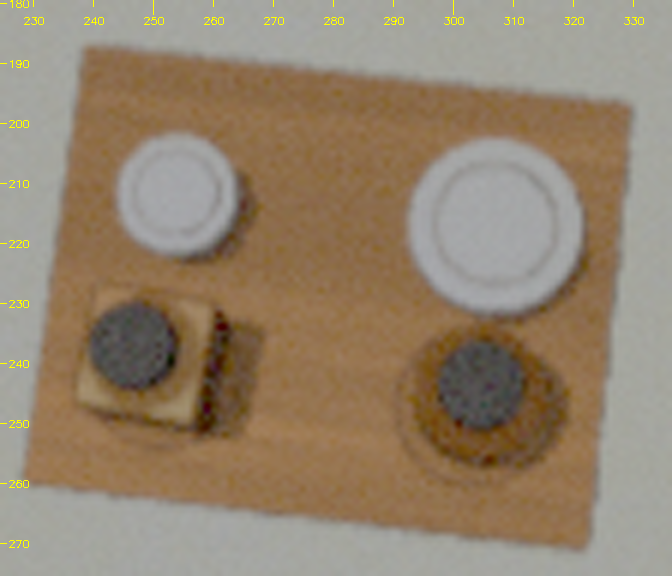

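View pics/t_jars.png

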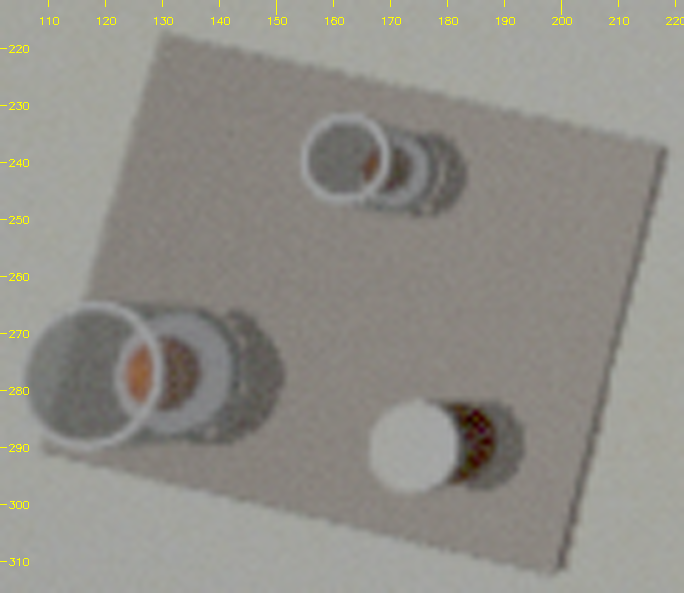

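```bash
python3 - <<'E'
from h import *
im=cv2.imread("pics/side0.png")[:,:,::-1]
crop(im,158,165,333,265,4.5,"pics/s_c.png",.5)
im=cv2.imread("pics/top0.png")[:,:,::-1]
crop(im,350,204,472,306,5,"pics/t_tray.png",.6)
z=.008
for n,uv,zz in [("bTL",(238.5,187.2),z),("bTR",(329.8,196.8),z),("bBL",(228.5,260.3),z),("bBR",(322.2,271.2),z),
 ("sq",(246.7,237),.104),("rd",(304.5,243.5),.104),("sl",(254.2,211.8),.038),("ll",(307.2,217.2),.038),
 ("sj",(162.2,239),.066),("lj",(117.8,277.5),.081),("vial",(174.1,289.7),.058)]:
    P=at_z("top",uv,zz); print(n,P.round(4),project("side",P).round(1))
E
```

```text
bTL [0.6864 0.0962 0.008 ] [[281.3 203.9]]
bTR [ 0.6585 -0.1004  0.008 ] [[327.5 237.6]]
bBL [0.5296 0.1182 0.008 ] [[234.2 223.5]]
bBR [ 0.5019 -0.0773  0.008 ] [[278.2 261.1]]
sq [0.5682 0.067  0.104 ] [[256.8 195. ]]
rd [ 0.553  -0.0407  0.104 ] [[282.4 214.1]]
sl [0.6263 0.0594 0.038 ] [[275.2 208.6]]
ll [ 0.6116 -0.0495  0.038 ] [[301.  227.6]]
sj [0.5729 0.2407 0.066 ] [[216.4 182.5]]
lj [0.4996 0.3201 0.081 ] [[178.  177.2]]
vial [0.4734 0.2169 0.058 ] [[193.4 201.8]]
```

View pics/s_c.png

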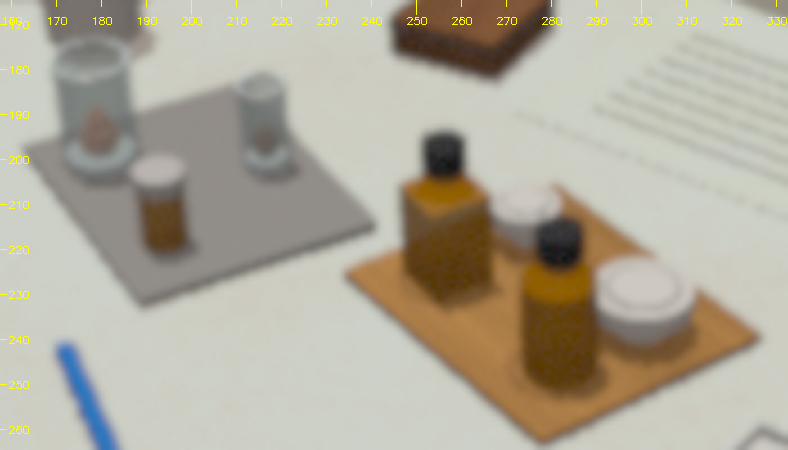

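View pics/t_tray.png

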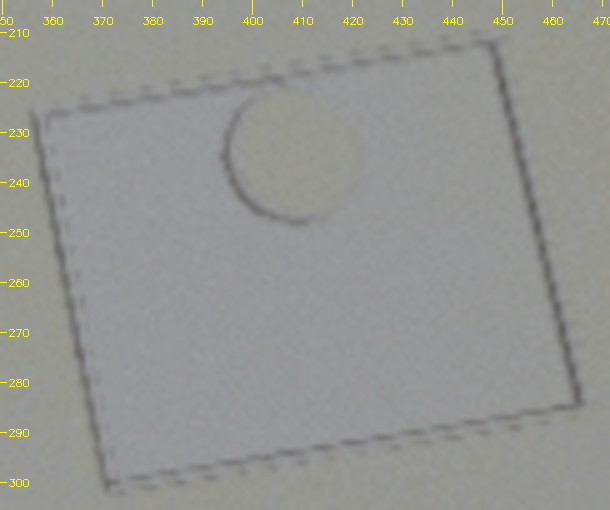

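```bash
cat >> h.py <<'E'
from scipy.spatial.transform import Rotation as Ro
OFF=np.array([-.0007,.0007])
def rot(yaw):  # tool down, jaws open along direction yaw; choose half turn needing the least joint-6 travel
    x=np.array([0,0,-1.]); y=np.array([np.cos(yaw),np.sin(yaw),0])
    return Ro.from_matrix(np.c_[x,y,np.cross(x,y)]).as_rotvec()
def best(p,yaw):
    c=[]
    for k in(0,np.pi):
        q=arm.solve_ik(p,rot(yaw+k))
        if q is not None: c.append((abs(q[5]),k,q))
    c=min(c,key=lambda t:t[0]); print("q6",round(c[2][5],2)); return rot(yaw+c[1])
HI=.21
def over(xy,yaw,hi=HI):
    p=[*xy,hi]; r=best(p,yaw)
    if abs(arm.current_eef_pos()[2]-hi)>.005: arm.movel([*arm.current_eef_pos()[:2],hi],.25)
    try: arm.movel(p,.3,r)
    except arm.Unreachable: print("goto"); arm.goto(p,r)
def pick(xy,yaw,z,force,hi=HI):
    over(xy,yaw,hi); arm.movel([*xy,z+.05],.25); s=arm.movel([*xy,z],.1,max_force=10)
    print("down",s,np.round(arm.current_eef_pos(),4)); arm.grab(force); w=arm.current_grip_width()
    arm.movel([*xy,z+.03],.1); arm.movel([*xy,hi],.25)
    print("picked w",round(w,4),round(arm.current_grip_width(),4),"F",np.round(arm.current_force(),2),"t",round(arm.current_time_s(),1))
def place(xy,yaw,z,over_travel=.004,f=6,rel=True,hi=HI):
    over(xy,yaw,hi); arm.movel([*xy,z+.02],.25); arm.pause(.2)
    s=arm.movel([*xy,z-over_travel],.03,max_force=f)
    print("touch",s,np.round(arm.current_eef_pos(),4),"zref",z,"F",np.round(arm.current_force(),1))
    if rel: release(hi)
def release(hi=HI):
    arm.open_gripper(); p=arm.current_eef_pos(); arm.movel([p[0],p[1],p[2]+.04],.1); arm.movel([p[0],p[1],hi],.25)
    print("t",round(arm.current_time_s(),1))
BYAW=np.pi/2-np.radians(8.1)
SQ=np.array([.5682,.067])+OFF; RD=np.array([.553,-.0407])+OFF
SL=np.array([.6263,.0594])+OFF; LL=np.array([.6116,-.0495])+OFF
SJ=np.array([.5729,.2407])+OFF; LJ=np.array([.4996,.3201])+OFF
t=[at_z("top",u,.012)[:2] for u in((356.5,225.9),(448.5,211.5),(465.9,284.5),(371.1,301.5))]
TC=np.mean(t,0)+OFF; ty=(t[0]+t[3]-t[1]-t[2]); TY=ty/np.linalg.norm(ty); TX=np.array([TY[1],-TY[0]]); TYAW=np.arctan2(TY[1],TY[0])
TA=TC-.038*TX+.047*TY; TB=TC-.038*TX-.047*TY
E
python3 - <<'E'
from h import *
print(np.round(t,4),TC,np.degrees(TYAW),[np.linalg.norm(t[i]-t[(i+1)%4]).round(4) for i in range(4)],TA,TB)
D=at_z("top",(350-.5+293/5,204-.5+157/5),.016)[:2]+OFF-TC; print("dish in tray",D@TX,D@TY)
# square goes to far slot B? first the round one (nearer tray) to TB, then square to TA
pick(RD,BYAW,.039,50)
place(TB,TYAW,.035)
crop(arm.get_image("top"),225,150,475,310,3.2,"pics/a1.png",.5)
E
```

```text
[[ 0.5936 -0.153 ]
 [ 0.618  -0.3467]
 [ 0.4674 -0.3665]
 [ 0.4387 -0.1733]] [ 0.52872453 -0.25916683] 97.81151487017608 [np.float64(0.1953), np.float64(0.152), np.float64(0.1954), np.float64(0.1563)] [ 0.48468916 -0.21776772] [ 0.49746514 -0.31089545]
dish in tray 0.04164381210025891 -0.0033540996342332273
q6 -0.06
down False [ 0.5529 -0.0401  0.0397]
picked w 0.0429 0.0424 F [-0.07 -0.9  -2.97] t 5.6
q6 -0.82
touch True [ 0.4972 -0.3108  0.0357] zref 0.035 F [-0.5  0.   5.9]
t 10.0
```

View pics/a1.png

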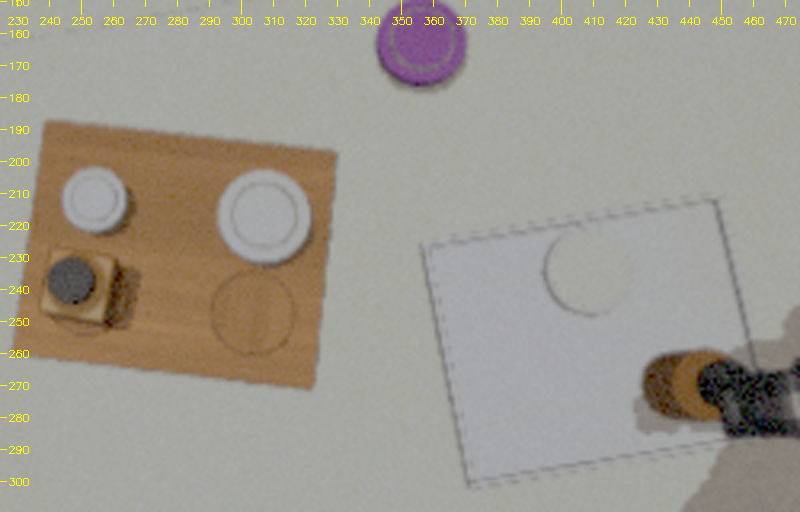

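The round bottle stands in the tray, its cap near (448,268). The square bottle and the lids haven't moved. Next I'll move the square bottle.

```bash
python3 - <<'E'
from h import *
print("ring",at_z("top",(303.6,247.),.008))
pick(SQ,BYAW,.039,50)
place(TA,TYAW,.035)
over(LL,BYAW)
crop(arm.get_image("side"),200,160,420,345,3.2,"pics/a2.png",.5)
E
```

```text
ring [ 0.55297745 -0.04052027  0.008     ]
q6 0.13
down False [0.5681 0.0677 0.0398]
picked w 0.0415 0.0419 F [ 0.27  0.39 -1.26] t 14.4
q6 -0.7
touch True [ 0.4845 -0.2177  0.0355] zref 0.035 F [ 1.1 -0.6  1. ]
t 18.9
q6 -0.06
```

View pics/a2.png

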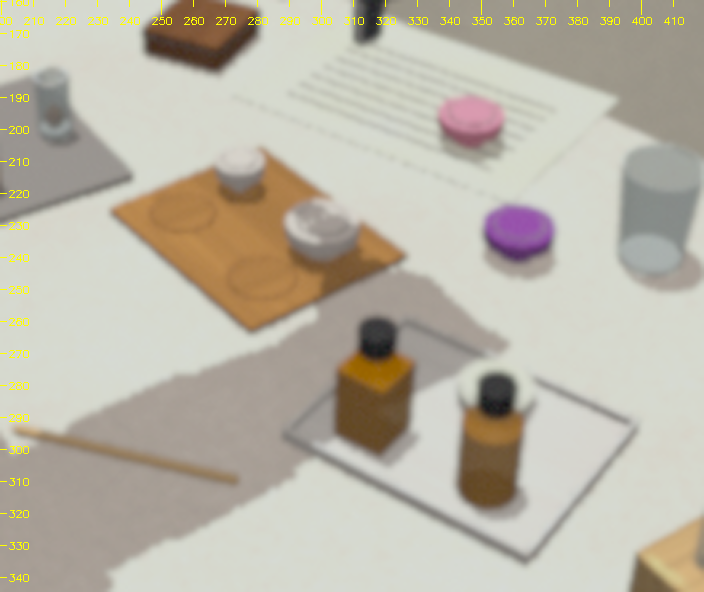

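Both bottles stand upright in the tray, at about (318,280) and (355,295) in the side view. The lids are clear, so I'll take the large lid and hold it on the jar before releasing.

```bash
python3 - <<'E'
from h import *
pick(LL,BYAW,.008,40)
place(LJ,np.radians(100),.065,.006,6,rel=False)
crop(arm.get_image("side"),130,120,300,240,4.6,"pics/a3.png",.5)
E
```

```text
q6 -0.06
down False [ 0.6114 -0.0489  0.0086]
picked w 0.0589 0.059 F [-0.45 -0.54 -0.69] t 23.1
q6 0.27
touch True [0.4988 0.3208 0.0672] zref 0.065 F [0.4 0.7 0.6]
```

View pics/a3.png

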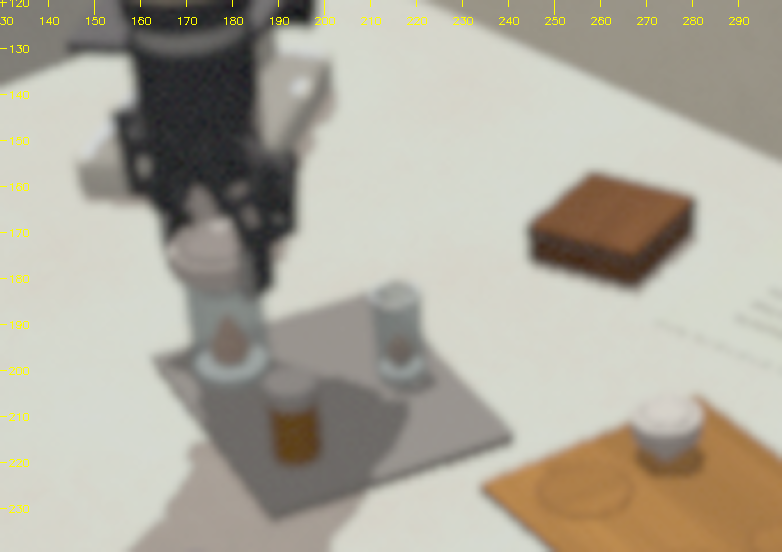

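```bash
python3 - <<'E'
from h import *
p=arm.current_eef_pos()
print(arm.movel([p[0],p[1],.0615],.02,max_force=12),arm.current_eef_pos().round(4),arm.current_force().round(1))
release()
pick(SL,BYAW,.010,40)
place(SJ,np.radians(100),.053,.006,6,rel=False)
p=arm.current_eef_pos()
print(arm.movel([p[0],p[1],p[2]-.005],.02,max_force=12),arm.current_eef_pos().round(4),arm.current_force().round(1))
a=arm.get_image("side");b=arm.get_image("top")
crop(a,130,120,260,240,4,"pics/a4a.png",.5); crop(b,80,190,160,310,4,"pics/a4b.png",.5)
x=cv2.imread("pics/a4a.png");y=cv2.imread("pics/a4b.png");h=min(len(x),len(y));cv2.imwrite("pics/a4.png",np.hstack([x[:h,:475],y[:h]]))
E
```

```text
True [0.4991 0.3213 0.067 ] [-2.5 -0.7  8. ]
t 27.8
q6 0.12
down False [0.6262 0.0601 0.0107]
picked w 0.0408 0.0405 F [-0.24 -0.56  0.08] t 32.1
q6 0.11
touch True [0.5723 0.2416 0.0546] zref 0.053 F [-0.5 -0.2  6.4]
True [0.5732 0.2421 0.0548] [-2.7 -1.4  8.6]
```

View pics/a4.png

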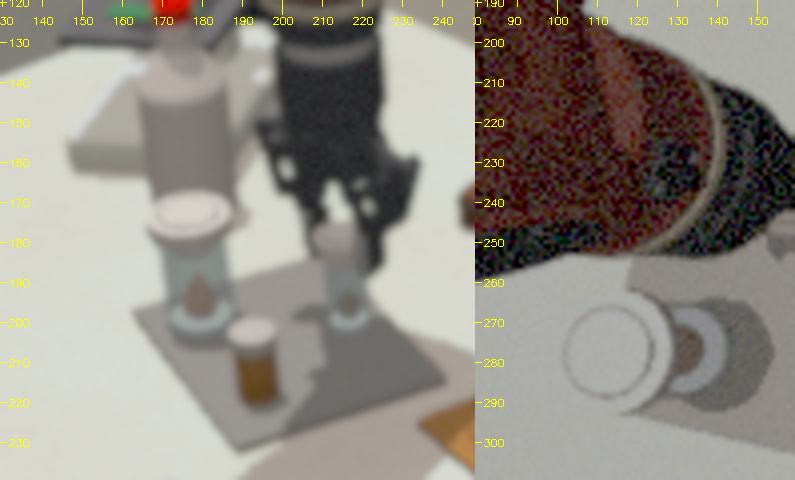

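Both lids are seated: each stopped about 2 mm above my estimate, which fits a grey board 8 mm thick. I'll release and put the bottles back.

```bash
python3 - <<'E'
from h import *
release()
pick(TA,TYAW,.035,50); place(SQ,BYAW,.039)
pick(TB,TYAW,.035,50); place(RD,BYAW,.039)
over([.42,-.25],BYAW,.25)
b=arm.get_image("top"); cv2.imwrite("pics/topE.png",b[:,:,::-1]); crop(b,102,180,337,316,3.4,"pics/a5.png",.5)
crop(arm.get_image("side"),158,165,333,265,4.5,"pics/a6.png",.5)
E
```

```text
t 36.4
q6 -0.7
down False [ 0.4852 -0.2181  0.0357]
picked w 0.0412 0.0414 F [-0.97  0.16 -1.91] t 41.0
q6 0.13
touch True [0.5672 0.0677 0.0394] zref 0.039 F [-1.5  0.3  6.2]
t 45.5
q6 -0.82
down False [ 0.4979 -0.3113  0.0358]
picked w 0.0429 0.0426 F [-0.17 -0.75 -2.72] t 49.9
q6 -0.06
touch True [ 0.5522 -0.0399  0.0397] zref 0.039 F [-2.1 -0.3  8.5]
t 54.3
q6 -0.55
```

View pics/a5.png

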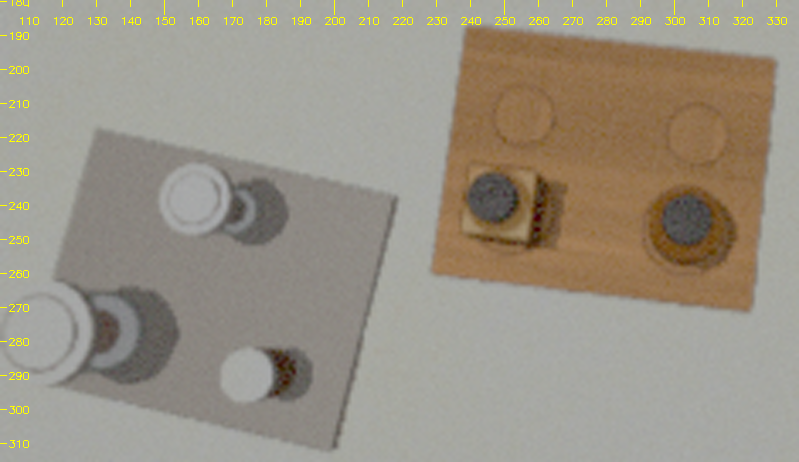

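View pics/a6.png

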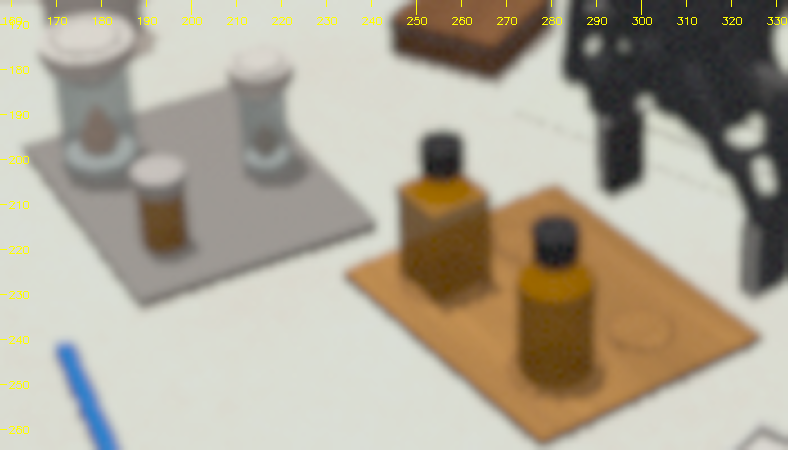

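```bash
python3 - <<'E'
from h import *
A=cv2.imread("pics/top0.png",0);B=cv2.imread("pics/topE.png",0)
for n,u in (("sq",(246.7,237)),("rd",(304.5,243.5)),("vial",(174,289.7))):
    def cen(I):
        x,y=int(u[0])-13,int(u[1])-13; w=cv2.GaussianBlur(I,(0,0),1)[y:y+27,x:x+27].astype(float)
        if n=="vial": k=(w>np.percentile(w,88)).astype(float)
        else: k=np.clip(np.percentile(w,60)-w,0,None); c=I
        return w
    c=cv2.createHanningWindow((27,27),cv2.CV_64F); s,_=cv2.phaseCorrelate(cen(A),cen(B),c)
    d=at_z("top",np.add(u,s),.104)-at_z("top",u,.104); print(n,np.round(s,2),np.round(d*1000,1))
    # template match of the cap, subpixel by upsampling
    x,y=int(round(u[0])),int(round(u[1])); k=8
    T=cv2.resize(A[y-8:y+9,x-8:x+9],None,fx=k,fy=k,interpolation=cv2.INTER_CUBIC); S=cv2.resize(B[y-14:y+15,x-14:x+15],None,fx=k,fy=k,interpolation=cv2.INTER_CUBIC)
    m=cv2.minMaxLoc(cv2.matchTemplate(S,T,cv2.TM_CCOEFF_NORMED)); s=np.array(m[3])/k-6
    d=at_z("top",np.add(u,s),.104)-at_z("top",u,.104); print("  tm",s,round(m[1],3),np.round(d*1000,1))
E
```

```text
sq [0.36 0.65] [-1.2 -0.7  0. ]
  tm [-0.375  0.5  ] 0.956 [-0.9  0.7  0. ]
rd [0.39 0.93] [-1.8 -0.7  0. ]
  tm [-1.125  0.375] 0.785 [-0.6  2.1  0. ]
vial [0.47 0.54] [-1.  -0.9  0. ]
  tm [0. 0.] 0.995 [0. 0. 0.]
```

The bottles are upright, within about 2 mm of where they started, which is as good as the calibration allows. The lids sit flat on the jars and the vial hasn't moved. I'll hand the job in.

```bash
python3 -c "
from station import arm
print(arm.current_time_s(),arm.current_eef_pos(),arm.current_force()); arm.sign_off()"
```

```text
55.65 [ 0.42052383 -0.24880245  0.2496853 ] [ 0.20445946  0.25540235 -0.09175837]
the job is handed in; nothing more can be done
```

The job is finished and handed in at 55.7 s of robot time. I stood both bottles in the tray, put each lid on its own jar and pressed it down until the force rose by 12 N. I then put the bottles back upright where they had stood.

**Lids:** They sit flat on the rims in both last views. Each stopped about 2 mm higher than I had estimated, both by the same amount. That fits a grey board 8 mm thick rather than the 6 mm I assumed.

**Bottles:** Against the first pictures, the square bottle is about 1 mm from its start and the round one about 2 mm. I left them, since the calibration is only good to about 2 mm. One of my two shift measurements was unreliable: it showed the vial moving about 1 mm, while the other method found no movement. The other method's match on the round bottle was only fair (0.79), but positions read by eye from both cameras agreed with it.

**Left alone:** The jars' feet and the vial show no visible movement. I did not measure the petri dish again at the end; it looked untouched in the pictures taken with the bottles in the tray.

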